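# Start a reading on the test reader

### The job

Start a reading on the white bench-top test reader with light fingertip touches, picking nothing up. First press down the raised end of its black rocker switch so that it is fully on (its self-test needs the tray out), then push the cassette tray fully home, then tap the big round start key and let it spring back. Leave the other three keys alone, do not shove or lift the reader, and leave the things standing around it where they are.

Things in the scene. Friction and masses are not known exactly. Their poses are not given: they have to be found in the camera images.
- reader: White bench-top reader, loose on rubber feet, about 2 kg (all sizes in mm): 170 deep (x), 230 wide (y), 64 high in front, 84 at the rear. Origin under its centre, on the table; x points from its front (tray and keys, roughly facing the robot) to its rear, y to its left. A panel rises from its front edge at 10 degrees to a level rear deck 55 deep. A hard push slides it.
- switch_end (a point): The spot to press: top of the raised front end of the black rocker switch, 4 short of its tip. The rocker (32 along the reader's x, 24 wide) lies in a low bezel on the right of the rear deck, 55 behind and 70 right of the reader's centre. Off, its end nearer the robot stands 6 above its middle and has a white line; on, that end stands 2 above the middle, 92 above the table, and this spot has sunk 4.
- power (a joint): Rocker switch angle in rad: 0 off (front end up), 0.32 fully on, at its stop (the deck under the switch yields 1 mm at 7 N). It moves against friction of about 2 N at the end and stays where it is left; it counts as on above 0.27.
- tray_front (a point): Centre of the outer, upright face of the tray's front plate (84 wide along the reader's y, 34 high, from 13 to 47 above the table). The tray lies midway across the reader's front and carries a test cassette seated in it. The face looks along the reader's -x; push it along the reader's +x.
- tray (a joint): How far the tray is out, in m: 0 fully home (its plate against the reader's front), 0.05 at the outer stop. Starts 0.030 to 0.045 out; slides with about 1.5 N and stays where it is left. A foam seal behind the plate then yields 1 mm at 6 N.
- start_key_top (a point): Centre of the top of the round start key, 27 across, at the right end of the row of keys on the sloping panel (63 before and 84 right of the reader's centre). It stands 11 proud, its top about 79 above the table and tilted 10 degrees towards the reader's front, and is pressed down into the panel.
- start_key (a joint): Travel of the start key in m: 0 up, 0.007 at its stop; it counts as pressed above 0.003. Spring-loaded: 1.3 N to begin, 3.3 N at 0.003, 5.9 N at the stop.
- stop_key (a joint): Oblong key (14 x 30), 56 left of the start key in the same row, 7 proud; same travel and spring. Leave it alone.
- down_key (a joint): Small square key (15 x 15), 114 left of the start key in the same row. Leave it alone.
- up_key (a joint): Small square key (15 x 15), 164 left of the start key, at the left end of the row. Leave it alone.
- buffer_bottle: Loose white dropper bottle, 28 across, 74 high, standing before the left part of the reader. Origin under its base. Leave it alone.
- spare_cassette: Loose white test cassette, 70 x 20 x 6, lying before the right part of the reader. Origin under its centre. Leave it alone.
- timer: Loose grey bench timer, 66 x 70 x 18, lying left of the reader. Origin under its centre. Leave it alone.
- marker: Loose marker pen, 130 long, 14 thick, lying right of the reader. Origin under its middle. Leave it alone.
- tube0: Loose red-capped sample tube, 17 across, 98 long, standing in a white card rack (210 x 110 x 50) well to the left. Origin at its foot. Leave it alone.
- tube1: Second such tube in the same rack. Leave it alone.
- tube2: Third such tube in the same rack. Leave it alone.

How it is judged:
By the outcome, as a careful person would: the job done as asked, in the order asked, and still so for the second after the job is handed in, with the robot touching nothing.
It also fails if it takes over 43 s, if anything falls off the work surface, if the arm or the gripper's body presses on something with over 40 N, if the wrist force passes 120 N, or if a joint passes its speed limit or range.

### The arm

A 6-joint arm with a two-finger parallel gripper is mounted at the origin on the work surface. World frame = base frame: x ahead of the robot, y to its left, z up, the work surface at z = 0. Lengths are in m, angles in degrees, forces in N, time in s.
With the tool pointing down it reaches from about 0.25 to 0.725 m from the base axis. Payload 9.7 kg.
Tool frame: the origin (TCP) lies between the finger pads; the fingertips stand 19 mm ahead of it and the grasp point (between the pads) is the TCP; x points along the fingers, y is the direction in which the jaws open and shut, and the axes are right-handed (so a half turn about x gives the same grasp; the last joint's range is limited). The gripper opens to 85 mm and grips with 20 to 120 N. Pads are 22 mm wide; open, the fingers measure 114 mm over their backs; the gripper's body (76 mm by 85 mm) begins 54 mm behind the grasp point. The pads swing forward as they close: fully open they stand 13 mm farther back than shut.
Start: joints at [-73.969, 4.979, 10.078, 95.1, 0, 90], TCP at [0.152, -0.529, 0.214] pointing down, gripper open.
Joint ranges: [-179.16, 179.16], [-48.56, 103.87], [-65.8, 70.77], [-126.05, 130.52], [-82.76, 87.17], [-180, 180]. Speed limits (degrees/s): [127.2, 127.2, 147.25, 180, 180, 180].

### API

Orientations are given as [roll, pitch, yaw] about the fixed x, y, z axes, in that order (R = Rz(yaw) Ry(pitch) Rx(roll)).
In Python, from workcell import bot gives the robot as it stands. The module is installed in compiled form; this text tells all that it offers.
- The arm moves only by the shell command python3 -m handwheel 'ROWS' [FORCE]. ROWS is JSON, a list of rows, each a list of 7 numbers: the turn, a rotation vector about the tool's x, y, z in degrees, then the shift along the tool's x, y, z in m, then the closure, from -1 (fully open) to 1 (shut), so that 0 is half open. In form: [[ax, ay, az, dx, dy, dz, fingers], ...]. A call has 1 to 20 rows; each row is the pose to reach, as a shift and turn from the pose commanded when the call began, along the tool's axes at that moment; what a row does not reach only later rows make up. A row lasts 1/8 s, in which the tool goes at most 62.5 mm and 10.7 degrees, less where a joint would pass 70% of its speed; a pose out of reach is approached as far as the arm can. A call with a gripper value outside its range is refused whole. The fingers move at their own pace and stop on an object; FORCE is the grip in N (left out, the last holds). Time passes only in rows, so rows that repeat a pose let the fingers close. It gives the time, the measured TCP pose, the force and the opening at its end, in the units of the state.
- bot.get_obs(): the state, without advancing time (a new reading comes with each control period).
- bot.camera(name): name is "scene" or "top" or "wrist"; returns a dict with "frame" (420x560x3 uint8, red, green, blue), "fx", "fy", "cx", "cy" (pixels), "R" (3x3) and "t" (3): a world point X has camera coordinates R X + t; the wrist camera has in their place "tool_from_camera" (4x4, takes a point from camera to tool coordinates, whose origin is the TCP and whose axes are the tool frame's). Camera axes: x right, y down, z forward; pixel columns grow to the right and rows downward; lengths in m; the calibration is good to about 2 mm. A picture is of the moment at which its call begins: read the wrist's pose just before it. There is no depth.
- bot.job_done(): hands the job in, once; it reports no verdict.
Trained networks look in a picture, given as the dict that the camera call returned (one of the last four; its "shot" number tells which), for a name from the list of things; names that differ only in an ending like _2 or _b are one class to them, and where a whole thing is asked for, a point or a joint stands for the part that bears it (a point fixed in the world has none). Each returns a list of dicts, best first, with "conf" (0 to 1); they miss things now and then, are a little off and sometimes report something else, mostly with a low value. They report only what shows in the picture. A call takes as long as a camera call.
- bot.look_for(name, picture): "bbox" ([left, top, width, height] as shares, 0 to 1, of the picture: columns of its width, rows of its height, round what is visible of it).
- bot.tip_of(name, picture): "centre" ([column, row] as shares, 0 to 1, of the picture: columns of its width, rows of its height: a listed point, or the origin of a listed thing).
The state is a dict: "time": time; "q": joint angles; "qd": joint speeds; "joint_efforts": joint torques, N m; "ee_pos": TCP position; "tcp_rot": TCP orientation; "wrist_force": force on the tool from outside, world axes, zero at the start; "torque": the same for the moment, N m; "opening": finger opening in m.
Only numpy, scipy, OpenCV 4.12 (cv2) and the standard library are available. Lean on these libraries where they do the work, as an engineer would, in place of code of your own. Each camera call takes 0.05 s, during which the arm holds its last target.

## Working session

There is one attempt and no reset: what is moved stays moved. The work goes in short steps, Python scripts to look and compute and a shell command to move; the robot and the scene stay as the last step left them, time stands still between calls to the robot, and variables do not carry over. Pictures are saved under pics/ and viewed, and the job is handed in when it is done.

```bash
mkdir -p pics; cat > h.py <<'E'
from workcell import bot
import numpy as np, cv2
def save(p,n): cv2.imwrite(f'pics/{n}.png',cv2.cvtColor(p['frame'],cv2.COLOR_RGB2BGR))
def ray(p,c):
    u=c[0]*560;v=c[1]*420
    d=np.array([(u-p['cx'])/p['fx'],(v-p['cy'])/p['fy'],1.]);R=np.array(p['R']);t=np.array(p['t'])
    return -R.T@t,R.T@d
def tri(a,b):
    A=[];B=[]
    for o,d in (a,b):
        d=d/np.linalg.norm(d);P=np.eye(3)-np.outer(d,d);A.append(P);B.append(P@o)
    x=np.linalg.solve(sum(A),sum(B))
    return x,[np.linalg.norm(P@x-q) for P,q in zip(A,B)]
def atz(r,z):
    o,d=r;return o+d*(z-o[2])/d[2]
E
python3 - <<'E'
from h import *
o=bot.get_obs();print({k:np.round(v,3) for k,v in o.items()})
s=bot.camera('scene');t=bot.camera('top');save(s,'s0');save(t,'t0')
for n in ['reader','switch_end','tray_front','start_key_top','stop_key','down_key','up_key','buffer_bottle','spare_cassette','timer','marker','tube0']:
    r={}
    for k,p in (('s',s),('t',t)):
        l=bot.tip_of(n,p)
        if l: r[k]=ray(p,l[0]['centre']);print(n,k,round(l[0]['conf'],2),np.round(np.array(l[0]['centre'])*[560,420],1))
    if len(r)==2: print('   tri',*[np.round(x,4) for x in tri(r['s'],r['t'])])
E
```

```text
{'time': np.float64(0.0), 'q': array([-7.3967e+01,  5.0090e+00,  1.0033e+01,  9.5100e+01,  1.0000e-03,
        9.0000e+01]), 'qd': array([ 0.102, -0.021,  0.06 ,  0.014, -0.019,  0.068]), 'joint_efforts': array([-1.0000e-03, -5.2039e+01,  4.6480e+01,  1.6000e-02, -0.0000e+00,
       -0.0000e+00]), 'ee_pos': array([ 0.152, -0.528,  0.214]), 'tcp_rot': array([-90.845,  89.924, 105.188]), 'wrist_force': array([-0.908,  0.394, -0.131]), 'torque': array([ 0.014,  0.009, -0.022]), 'opening': np.float64(0.085)}
reader s 0.94 [234.8 203.6]
switch_end s 0.44 [210.7 160.7]
switch_end t 0.64 [371.6 173.2]
   tri [ 0.6029 -0.0681  0.0909] [0.0079 0.0079]
tray_front s 0.5 [280.7 186.2]
tray_front t 0.69 [316.8 241.9]
   tri [0.4555 0.0511 0.024 ] [0.0004 0.0004]
start_key_top s 0.64 [250.1 157.5]
start_key_top t 0.41 [361.3 221.7]
   tri [ 0.4946 -0.0469  0.0745] [0.003 0.003]Traceback (most recent call last):
  File "<stdin>", line 7, in <module>
ValueError: it knows: buffer_bottle, marker, reader, spare_cassette, start_key_top, switch_end, timer, tray_front, tube
```

View pics/s0.png

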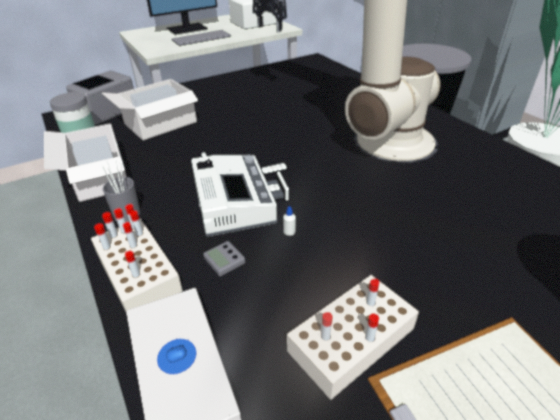

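View pics/t0.png

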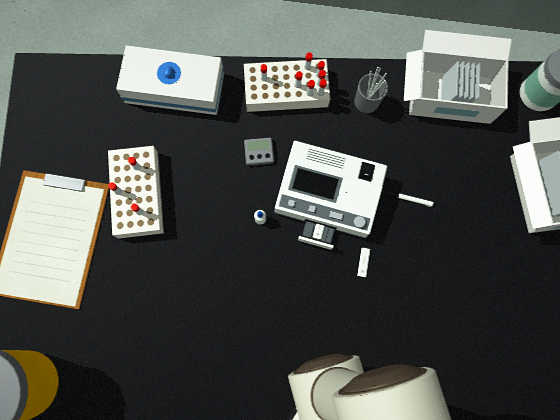

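```bash
cat >> h.py <<'E'
from scipy.spatial.transform import Rotation as Ro
def T():
    o=bot.get_obs();return np.array(o['ee_pos']),Ro.from_euler('xyz',o['tcp_rot'],degrees=True).as_matrix(),o
E
python3 - <<'E'
from h import *
p,R,o=T();print(np.round(R,3))
w=bot.camera('wrist');print(np.round(w['tool_from_camera'],3),w['fx'])
s=bot.camera('scene');t=bot.camera('top')
for n in ['buffer_bottle','spare_cassette','marker','timer','reader']:
    r={}
    for k,pp in (('s',s),('t',t)):
        l=bot.tip_of(n,pp)
        if l: r[k]=ray(pp,l[0]['centre']);print(n,k,round(l[0]['conf'],2),np.round(atz(r[k],0),3))
for px in [(275,207),(373,237)]: print(atz(ray(t,np.array(px)/[560,420]),.064))
print('cam',ray(t,(0.5,.5))[0])
p1=np.array([.44,-.03,.30]);print('shift',R.T@(p1-p))
E
```

```text
[[ 0.     0.276 -0.961]
 [ 0.    -0.961 -0.276]
 [-1.    -0.    -0.   ]]
[[ 0.001 -0.272  0.962 -0.161]
 [ 1.    -0.001 -0.001  0.   ]
 [ 0.001  0.962  0.272 -0.069]
 [ 0.     0.     0.     1.   ]] 333.15688549192794
buffer_bottle s 0.73 [0.513 0.185 0.   ]
buffer_bottle t 0.62 [ 0.511 -0.062  0.   ]
spare_cassette s 0.6 [ 0.414 -0.063  0.   ]
spare_cassette t 0.56 [ 0.417 -0.064  0.   ]
marker t 0.52 [ 0.572 -0.178  0.   ]
timer s 0.71 [0.687 0.193 0.   ]
timer t 0.59 [0.696 0.202 0.   ]
reader s 0.55 [0.569 0.02  0.   ]
reader t 0.58 [0.584 0.022 0.   ]
[0.53120276 0.15260843 0.064     ]
[ 0.46335726 -0.07688703  0.064     ]
cam [0.26092159 0.1602078  1.29280371]
shift [-0.08570023 -0.39964088 -0.41459855]
```

```bash
python3 -m handwheel '[[-147,0,0,-0.086,-0.42,-0.45,1],[-147,0,0,-0.086,-0.42,-0.45,1],[-147,0,0,-0.086,-0.42,-0.45,1],[-147,0,0,-0.086,-0.42,-0.45,1],[-147,0,0,-0.086,-0.42,-0.45,1],[-147,0,0,-0.086,-0.42,-0.45,1],[-147,0,0,-0.086,-0.42,-0.45,1],[-147,0,0,-0.086,-0.42,-0.45,1],[-147,0,0,-0.086,-0.42,-0.45,1],[-147,0,0,-0.086,-0.42,-0.45,1],[-147,0,0,-0.086,-0.42,-0.45,1],[-147,0,0,-0.086,-0.42,-0.45,1],[-147,0,0,-0.086,-0.42,-0.45,1],[-147,0,0,-0.086,-0.42,-0.45,1],[-147,0,0,-0.086,-0.42,-0.45,1],[-147,0,0,-0.086,-0.42,-0.45,1],[-147,0,0,-0.086,-0.42,-0.45,1]]' 20
cat >> h.py <<'E'
def wcam():
    p,R,o=T();w=bot.camera('wrist')
    M=np.eye(4);M[:3,:3]=R;M[:3,3]=p
    C=np.linalg.inv(M@np.array(w['tool_from_camera']));w['R']=C[:3,:3];w['t']=C[:3,3];return w
E
python3 - <<'E'
from h import *
w=wcam();save(w,'w1');p,R,o=T();print(np.round(R,3),np.round(o['q'],1),o['wrist_force'],o['opening'])
for n,z in [('switch_end',.096),('tray_front',.03),('start_key_top',.079),('reader',0),('buffer_bottle',0),('spare_cassette',0),('marker',0)]:
    l=bot.tip_of(n,w)
    for a in l[:1]:print(n,round(a['conf'],2),np.round(np.array(a['centre'])*[560,420],1),np.round(atz(ray(w,a['centre']),z),4))
E
```

```text
time: 3.28
ee_pos: [0.4684, -0.0007, 0.3003]
tcp_rot: [30.4, 90.0, 13.3]
wrist_force: [0.4, -0.4, -0.3]
opening: 0.0
[[ 0.     0.293  0.956]
 [-0.     0.956 -0.293]
 [-1.    -0.     0.   ]] [-1.000e-01 -3.300e+00  1.150e+01  1.048e+02 -0.000e+00  1.700e+01] [-0.41143438  0.01361234 -0.15255953] -3.6939400144475773e-06
tray_front 0.57 [320.5 143. ] [0.4524 0.0585 0.03  ]
start_key_top 0.72 [252.6 208.1] [ 0.4966 -0.0433  0.079 ]
reader 0.96 [315.2 235.3] [ 0.583   0.0187 -0.    ]
buffer_bottle 0.59 [420.9 157.7] [0.5161 0.1885 0.    ]
spare_cassette 0.81 [225.9 139.1] [ 0.413  -0.0602  0.    ]
marker 0.96 [192.1 265.8] [ 0.5755 -0.1725  0.    ]
```

View pics/w1.png

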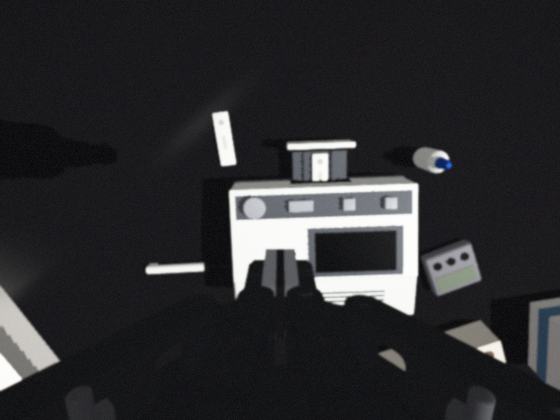

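```bash
python3 - <<'E'
from h import *
w=wcam();t=bot.camera('top')
im=w['frame'][120:320,210:440];cv2.imwrite('pics/w1z.png',cv2.cvtColor(cv2.resize(im,None,fx=3.4,fy=3,interpolation=3)[:600],cv2.COLOR_RGB2BGR))
im=t['frame'][130:260,260:400];cv2.imwrite('pics/t1z.png',cv2.cvtColor(cv2.resize(im,None,fx=4.5,fy=4.5,interpolation=3)[:600],cv2.COLOR_RGB2BGR))
for px,z in [((253,208),.079),((391,203),.0735),((349,204.5),.0735),((301,206),.075),((287,147),.047),((355,145),.047)]:
    print(px,np.round(atz(ray(w,np.array(px)/[560,420]),z),4))
l=bot.tip_of('switch_end',t)
print([(a['conf'],np.array(a['centre'])*[560,420],atz(ray(t,a['centre']),.096)) for a in l])
E
```

```text
(253, 208) [ 0.4966 -0.0428  0.079 ]
(391, 203) [0.5408 0.1172 0.0735]
(349, 204.5) [0.5278 0.0684 0.0735]
(301, 206) [0.5122 0.0125 0.075 ]
(287, 147) [0.4429 0.0164 0.047 ]
(355, 145) [0.465  0.0968 0.047 ]
[(0.17, array([261.296, 220.08 ]), array([0.49306891, 0.18366099, 0.096     ]))]
```

View pics/w1z.png

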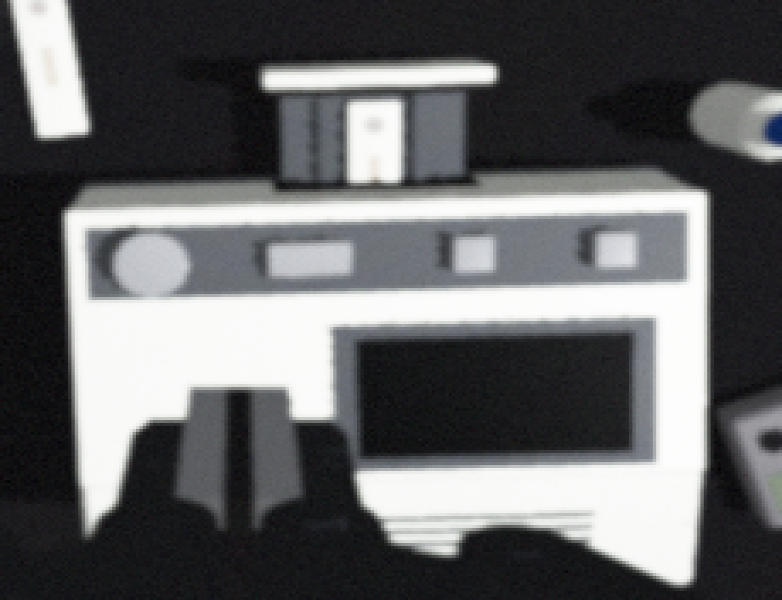

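View pics/t1z.png

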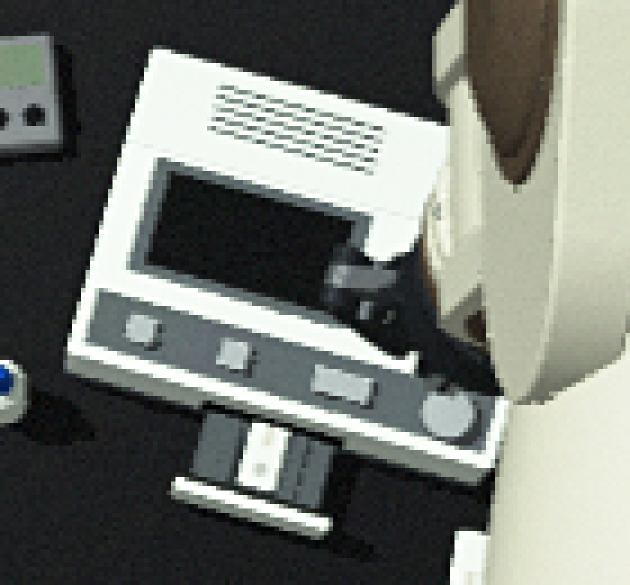

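```bash
python3 - <<'E'
from h import *
t=bot.camera('top')
im=cv2.imread('pics/t0.png')[140:240,300:400];cv2.imwrite('pics/t0z.png',cv2.resize(im,None,fx=6,fy=6,interpolation=3))
for l in [(43,-70,96),(55,-70,90),(-63,-84,79),(-63,80,73.5)]:
    c=np.cos(np.radians(-15.4));s=np.sin(np.radians(-15.4))
    P=np.array([.580+c*l[0]/1e3-s*l[1]/1e3,.0222+s*l[0]/1e3+c*l[1]/1e3,l[2]/1e3])
    X=np.array(t['R'])@P+np.array(t['t']);print(P,t['fx']*X[0]/X[2]+t['cx'],t['fy']*X[1]/X[2]+t['cy'])
for px,z in [((371.6,173.2),.096),((361.3,221.7),.079)]:print(atz(ray(t,np.array(px)/[560,420]),z))
E
```

```text
[ 0.60286717 -0.05670559  0.096     ] 365.3245473822237 175.48036276646326
[ 0.61443632 -0.05989226  0.09      ] 366.1185260173838 171.45107709487843
[ 0.49695528 -0.04205398  0.079     ] 358.8135176107727 221.3884957584213
[0.54050648 0.11605767 0.0735    ] 290.67693422280274 202.50663493940488
[ 0.60864299 -0.07150245  0.096     ]
[ 0.49631403 -0.04780784  0.079     ]
```

View pics/t0z.png

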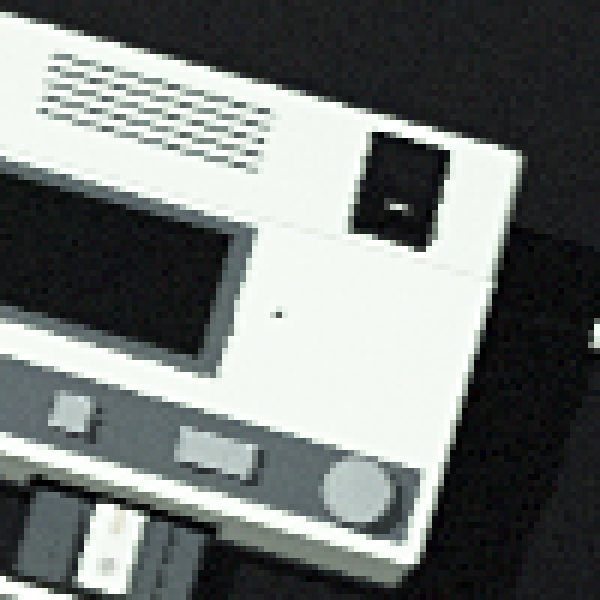

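```bash
python3 -m handwheel '[[-1.6,0,0,0.04,-0.006,0.055,1],[-1.6,0,0,0.08,-0.012,0.11,1],[-1.6,0,0,0.12,-0.0154,0.1455,1],[-1.6,0,0,0.155,-0.0154,0.1455,1],[-1.6,0,0,0.165,-0.0154,0.1455,1],[-1.6,0,0,0.165,-0.0154,0.1455,1],[-1.6,0,0,0.165,-0.0154,0.1455,1]]'
python3 - <<'E'
from h import *
w=wcam();save(w,'w2');s=bot.camera('scene')
save(bot.camera('top'),'t2')
cv2.imwrite('pics/s2.png',cv2.cvtColor(cv2.resize(s['frame'][110:240,170:330],None,fx=4.5,fy=4.5,interpolation=3),cv2.COLOR_RGB2BGR))
p,R,o=T();print(p,np.round(R,3),o['wrist_force'])
for n,z in [('switch_end',.096),('start_key_top',.079)]:
    l=bot.tip_of(n,w)
    for a in l[:1]:print(n,round(a['conf'],2),np.round(np.array(a['centre'])*[560,420],1),np.round(atz(ray(w,a['centre']),z),4))
E
```

```text
time: 4.75
ee_pos: [0.6037, -0.0577, 0.1378]
tcp_rot: [10.0, 89.8, -5.3]
wrist_force: [0.6, 0.6, 0.3]
opening: -0.0
[ 0.60356139 -0.05774897  0.13703774] [[ 0.003  0.265  0.964]
 [-0.     0.964 -0.265]
 [-1.     0.     0.003]] [-0.20986511  0.01089182 -0.41412071]
switch_end 0.9 [280.6 231.6] [ 0.6076 -0.0585  0.096 ]
```

View pics/w2.png

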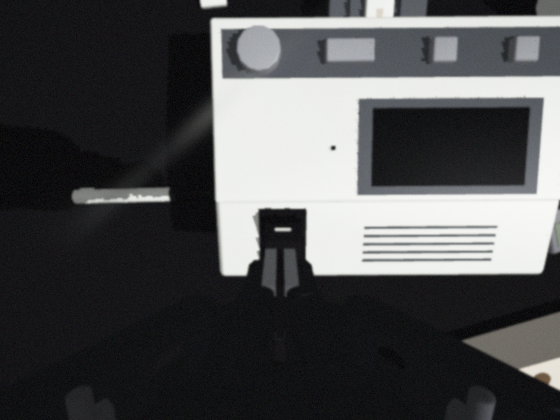

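View pics/s2.png

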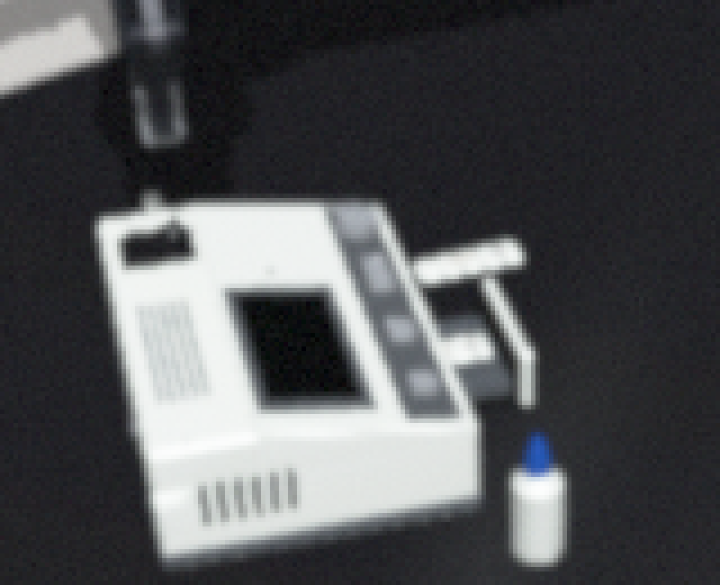

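```bash
python3 - <<'E'
from h import *
w=wcam();s=bot.camera('scene');t=bot.camera('top');p,R,o=T()
print(p)
def pr(c,P):
    X=np.array(c['R'])@P+np.array(c['t']);return np.round([c['fx']*X[0]/X[2]+c['cx'],c['fy']*X[1]/X[2]+c['cy']],1)
for nm,P in [('tip',p+[0,0,-.019]),('tcp',p),('spot',np.array([.6035,-.0575,.096])),('sw mid',np.array([.6148,-.0605,.09]))]:
    print(nm,pr(w,P),pr(s,P)-[170,110],(pr(s,P)-[170,110])*4.5,pr(t,P))
# reader corners on wrist, rear deck z .084 / front .064
c=np.cos(np.radians(-15.4));sn=np.sin(np.radians(-15.4))
for px,z in [((212,20),.064),((217,201),.084),((220,274),.084),((545,274),.084),((551,201),.084),((258,48),.079),((525,48),.0735)]:
    P=atz(ray(w,np.array(px)/[560,420]),z);d=P[:2]-[.580,.0222];print(px,np.round(P,4),'local',np.round([c*d[0]+sn*d[1],-sn*d[0]+c*d[1]],4))
cv2.imwrite('pics/w2z.png',cv2.cvtColor(cv2.resize(w['frame'][190:310,220:350],None,fx=5,fy=5,interpolation=3),cv2.COLOR_RGB2BGR))
E
```

```text
[ 0.60312825 -0.05784706  0.13553788]
tip [280.1 237.9] [38.  43.1] [171.   193.95] [367.4 172.9]
tcp [280.2 251.1] [37.  36.6] [166.5 164.7] [368.9 170.6]
spot [280.7 226.6] [38.9 50.1] [175.05 225.45] [365.7 175.2]
sw mid [280.8 240.3] [34.6 52.8] [155.7 237.6] [366.4 171.3]
(212, 20) [ 0.471  -0.0655  0.064 ] local [-0.0818 -0.1135]
(217, 201) [ 0.5791 -0.0944  0.084 ] local [ 0.0301 -0.1126]
(220, 274) [ 0.6302 -0.1091  0.084 ] local [ 0.0833 -0.1133]
(545, 274) [0.6913 0.1119 0.084 ] local [0.0835 0.116 ]
(551, 201) [0.6379 0.1186 0.084 ] local [0.0302 0.1083]
(258, 48) [ 0.4967 -0.0421  0.079 ] local [-0.0632 -0.0841]
(525, 48) [0.5393 0.1158 0.0735] local [-0.0641  0.0794]
```

View pics/w2z.png

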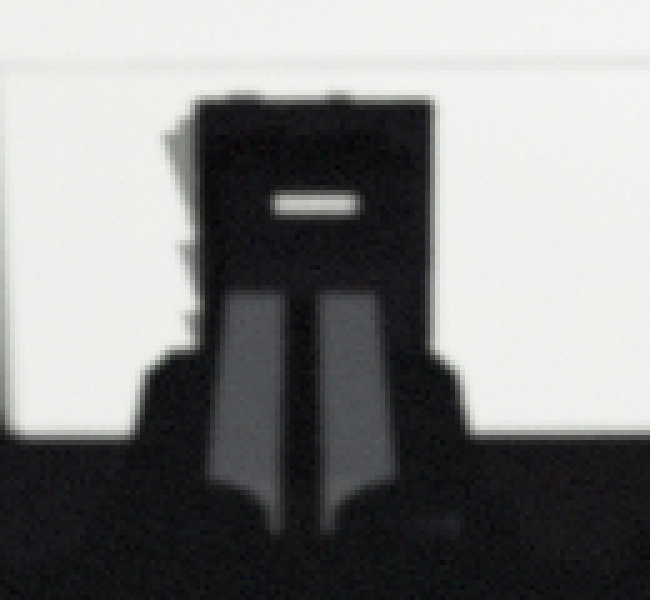

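```bash
python3 -m handwheel '[[0,0,0,0.006,0,0.002,1],[0,0,0,0.012,0,0.002,1],[0,0,0,0.016,0,0.002,1],[0,0,0,0.016,0,0.002,1]]'
python3 -m handwheel '[[0,0,0,0.003,0,0,1],[0,0,0,0.004,0,0,1],[0,0,0,0.004,0,0,1]]'
python3 - <<'E'
from h import *
s=bot.camera('scene');w=wcam()
cv2.imwrite('pics/s3.png',cv2.cvtColor(cv2.resize(s['frame'][110:240,170:330],None,fx=4.5,fy=4.5,interpolation=3),cv2.COLOR_RGB2BGR))
cv2.imwrite('pics/w3z.png',cv2.cvtColor(cv2.resize(w['frame'][190:310,220:350],None,fx=5,fy=5,interpolation=3),cv2.COLOR_RGB2BGR))
E
```

```text
time: 5.65
ee_pos: [0.6047, -0.0584, 0.1187]
tcp_rot: [-170.6, 89.9, 174.0]
wrist_force: [-0.7, 0.1, 0.7]
opening: 0.0003
time: 6.02
ee_pos: [0.605, -0.0584, 0.1153]
tcp_rot: [131.5, 90.0, 116.1]
wrist_force: [0.2, 0.0, 0.2]
opening: 0.0001
```

View pics/s3.png

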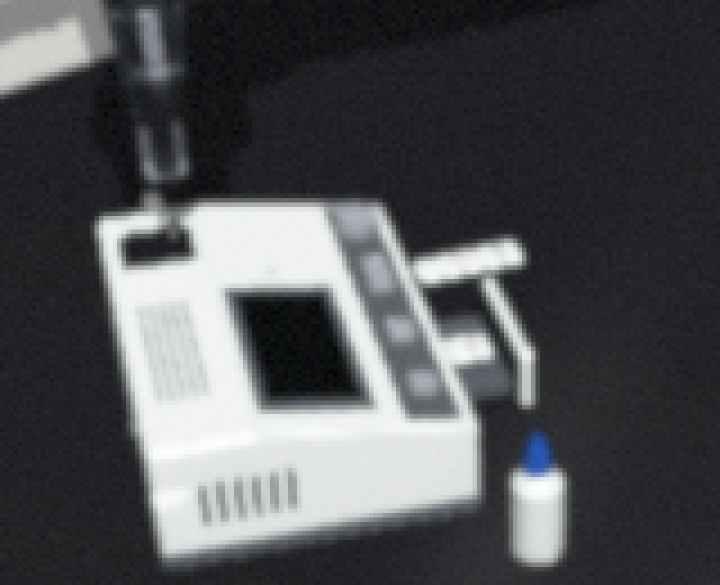

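View pics/w3z.png

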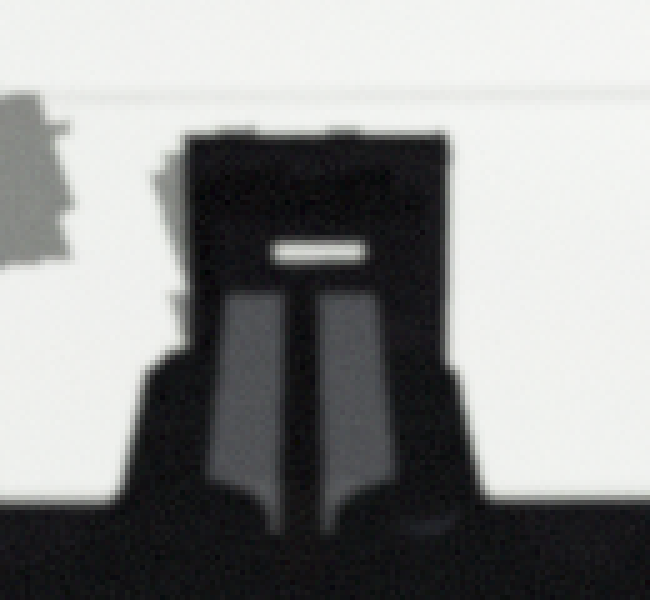

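```bash
python3 -m handwheel '[[0,0,0,0.002,0.0015,0,1],[0,0,0,0.002,0.0015,0,1]]'
python3 -m handwheel '[[0,0,0,0.002,0,0,1],[0,0,0,0.002,0,0,1]]'
```

```text
time: 6.38
ee_pos: [0.6054, -0.0568, 0.1131]
tcp_rot: [179.0, 90.0, 163.7]
wrist_force: [1.0, 0.0, -0.1]
opening: -0.0001
time: 6.62
ee_pos: [0.6053, -0.057, 0.111]
tcp_rot: [-172.3, 90.0, 172.3]
wrist_force: [0.9, -0.1, -0.1]
opening: -0.0001
```

```bash
python3 -m handwheel '[[0,0,0,0.003,0,0,1],[0,0,0,0.003,0,0,1]]'
python3 - <<'E'
from h import *
for i in range(3):
    s=bot.camera('scene');print(np.round(bot.get_obs()['wrist_force'],2),bot.get_obs()['ee_pos'])
w=wcam()
cv2.imwrite('pics/s4.png',cv2.cvtColor(cv2.resize(s['frame'][130:190,180:260],None,fx=9,fy=9,interpolation=3),cv2.COLOR_RGB2BGR))
cv2.imwrite('pics/w4z.png',cv2.cvtColor(cv2.resize(w['frame'][190:310,220:350],None,fx=5,fy=5,interpolation=3),cv2.COLOR_RGB2BGR))
E
```

```text
time: 6.88
ee_pos: [0.6053, -0.057, 0.108]
tcp_rot: [-167.3, 90.0, 177.4]
wrist_force: [-0.9, 0.3, 0.2]
opening: 0.0002
[0.12 0.25 0.11] [ 0.60532245 -0.05696432  0.10811494]
[0.77 0.82 0.49] [ 0.60534248 -0.0569704   0.10820766]
[ 0.79  0.39 -0.6 ] [ 0.60540953 -0.05695198  0.10830023]
```

View pics/s4.png

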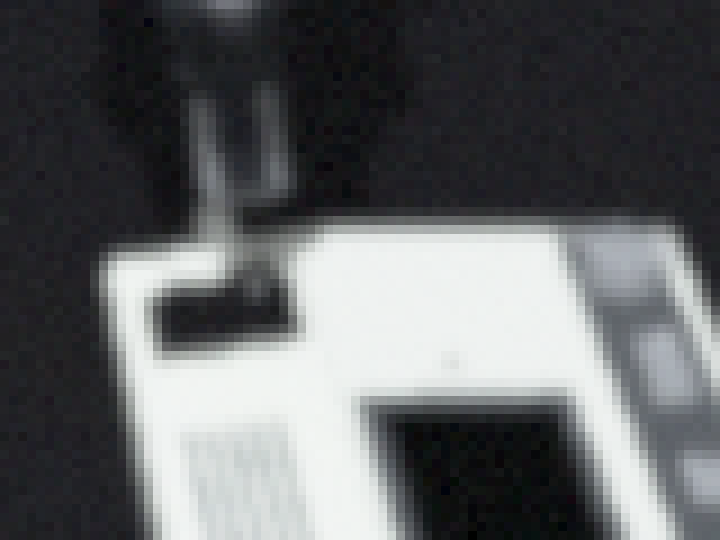

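View pics/w4z.png

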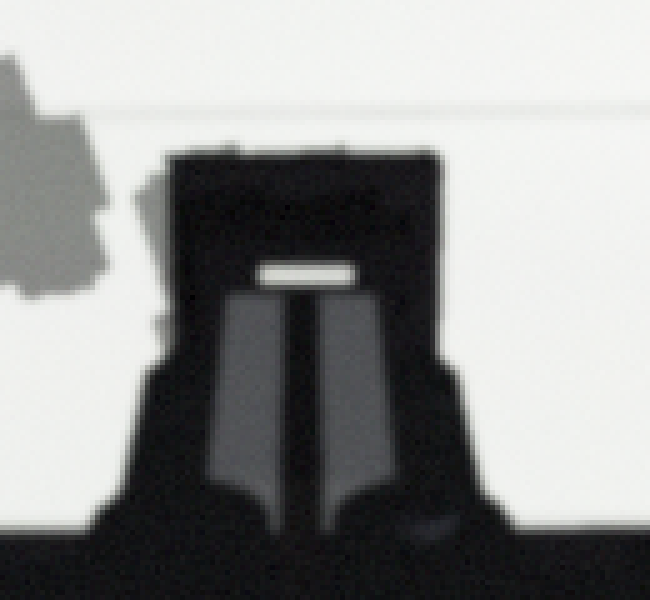

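```bash
python3 - <<'E'
from h import *
w=wcam();s=bot.camera('scene');p,R,o=T()
for a in [(207.2,151.9),(208.5,154.5),(207,150)]:
    x,e=tri(ray(s,np.array(a)/[560,420]),ray(w,np.array((280.,248.5))/[560,420]));print(x,e,R.T@(x-p))
t=bot.camera('top')
cv2.imwrite('pics/t4.png',cv2.cvtColor(cv2.resize(t['frame'][120:240,300:420],None,fx=5,fy=5,interpolation=3),cv2.COLOR_RGB2BGR))
E
```

```text
[ 0.60199664 -0.05712189  0.11889985] [np.float64(0.003082047642271037), np.float64(0.0030820476422710385)] [-0.01051723 -0.00106102 -0.0033093 ]
[ 0.60218611 -0.05645971  0.1126097 ] [np.float64(0.0005494098326066679), np.float64(0.0005494098326065864)] [-0.00422707 -0.00037237 -0.00330342]
[ 0.60091655 -0.05709171  0.12376074] [np.float64(0.004038803054038225), np.float64(0.004038803054038061)] [-0.01537834 -0.00131818 -0.00435775]
```

View pics/t4.png

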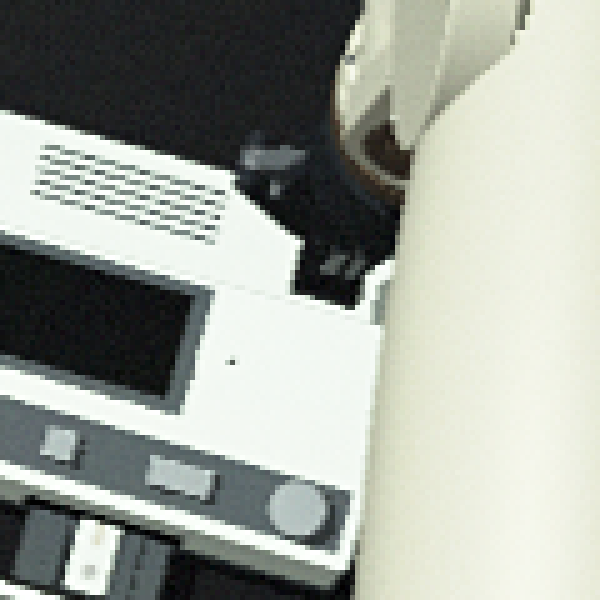

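```bash
python3 -m handwheel '[[0,0,0,0.003,0,0,1],[0,0,0,0.003,0,0,1]]'
python3 -m handwheel '[[0,0,0,0.003,0,0,1],[0,0,0,0.003,0,0,1]]'
python3 - <<'E'
from h import *
s=bot.camera('scene')
w=wcam()
cv2.imwrite('pics/s5.png',cv2.cvtColor(cv2.resize(s['frame'][130:190,180:260],None,fx=9,fy=9,interpolation=3),cv2.COLOR_RGB2BGR))
cv2.imwrite('pics/w5z.png',cv2.cvtColor(cv2.resize(w['frame'][190:310,220:350],None,fx=5,fy=5,interpolation=3),cv2.COLOR_RGB2BGR))
E
```

```text
time: 7.48
ee_pos: [0.6052, -0.0569, 0.1049]
tcp_rot: [-171.0, 90.0, 173.6]
wrist_force: [-0.4, 0.5, 0.4]
opening: 0.0003
time: 7.72
ee_pos: [0.6052, -0.0569, 0.1019]
tcp_rot: [-168.7, 90.0, 175.9]
wrist_force: [-0.8, -0.7, -0.1]
opening: 0.0
```

View pics/s5.png

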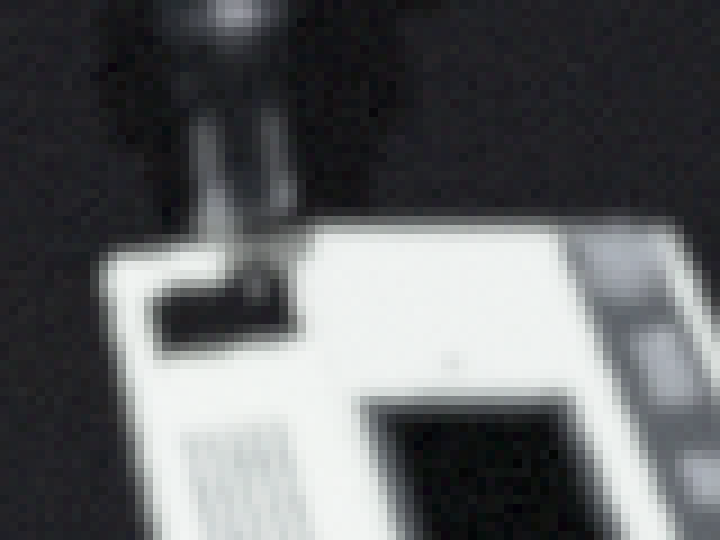

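View pics/w5z.png

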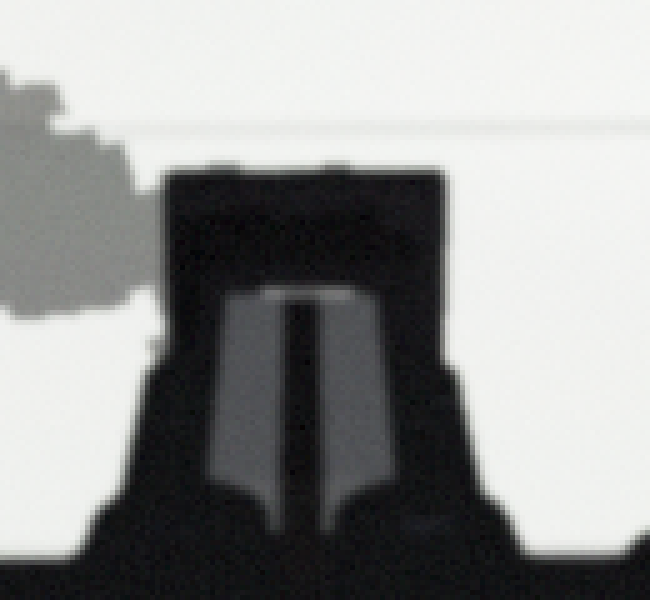

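```bash
python3 -m handwheel '[[0,0,0,0.003,0,0,1],[0,0,0,0.003,0,0,1]]'
python3 -m handwheel '[[0,0,0,0.003,0,0,1],[0,0,0,0.003,0,0,1]]'
```

```text
time: 8.07
ee_pos: [0.6053, -0.057, 0.099]
tcp_rot: [-172.3, 90.0, 172.3]
wrist_force: [0.2, -0.1, 0.6]
opening: -0.0001
time: 8.32
ee_pos: [0.6053, -0.0569, 0.096]
tcp_rot: [-170.5, 90.0, 174.2]
wrist_force: [0.4, 0.7, 0.4]
opening: -0.0001
```

```bash
python3 - <<'E'
from h import *
s=bot.camera('scene')
w=wcam()
cv2.imwrite('pics/s6.png',cv2.cvtColor(cv2.resize(s['frame'][130:190,180:260],None,fx=9,fy=9,interpolation=3),cv2.COLOR_RGB2BGR))
cv2.imwrite('pics/w6z.png',cv2.cvtColor(w['frame'],cv2.COLOR_RGB2BGR))
E
```

```text
(no output)
```

View pics/s6.png

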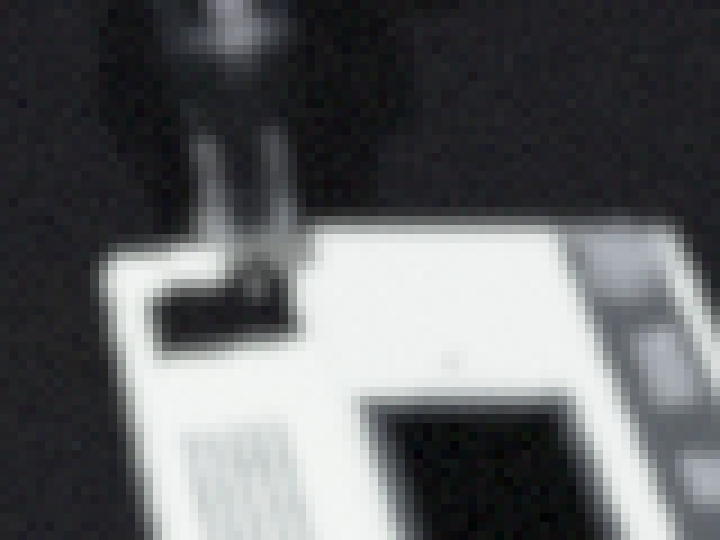

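View pics/w6z.png

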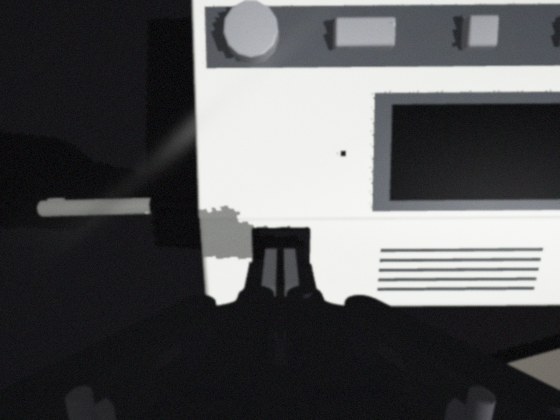

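```bash
python3 -m handwheel '[[0,0,0,0.003,0,0,1],[0,0,0,0.003,0,0,1]]'
python3 -m handwheel '[[0,0,0,0.003,0,0,1],[0,0,0,0.003,0,0,1]]'
```

```text
time: 8.68
ee_pos: [0.6053, -0.0569, 0.093]
tcp_rot: [-171.4, 90.0, 173.2]
wrist_force: [-0.5, 0.6, -0.1]
opening: 0.0
time: 8.93
ee_pos: [0.6052, -0.0569, 0.0899]
tcp_rot: [-169.9, 90.0, 174.7]
wrist_force: [-0.9, -1.2, 0.2]
opening: 0.0005
```

```bash
python3 -m handwheel '[[0,0,0,0.002,0,0,1],[0,0,0,0.002,0,0,1]]'
python3 -m handwheel '[[0,0,0,0.002,0,0,1],[0,0,0,0.002,0,0,1]]'
python3 - <<'E'
from h import *
s=bot.camera('scene')
w=wcam()
cv2.imwrite('pics/s7.png',cv2.cvtColor(cv2.resize(s['frame'][130:190,180:260],None,fx=9,fy=9,interpolation=3),cv2.COLOR_RGB2BGR))
cv2.imwrite('pics/w7z.png',cv2.cvtColor(cv2.resize(w['frame'][190:310,220:350],None,fx=5,fy=5,interpolation=3),cv2.COLOR_RGB2BGR))
print([np.round(v,3) for v in (bot.get_obs()['wrist_force'],bot.get_obs()['torque'])])
E
```

```text
time: 9.18
ee_pos: [0.6053, -0.057, 0.0881]
tcp_rot: [-162.1, 90.0, -177.4]
wrist_force: [0.3, -0.1, -0.2]
opening: -0.0001
time: 9.43
ee_pos: [0.6053, -0.0569, 0.0861]
tcp_rot: [-172.7, 90.0, 171.9]
wrist_force: [0.5, -0.4, -0.5]
opening: -0.0
[array([0.544, 0.428, 0.277]), array([-0.018, -0.067,  0.036])]
```

View pics/s7.png

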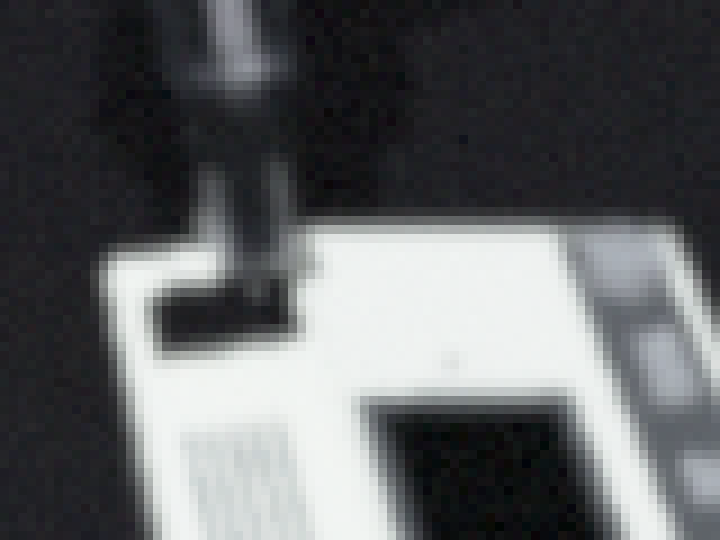

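View pics/w7z.png

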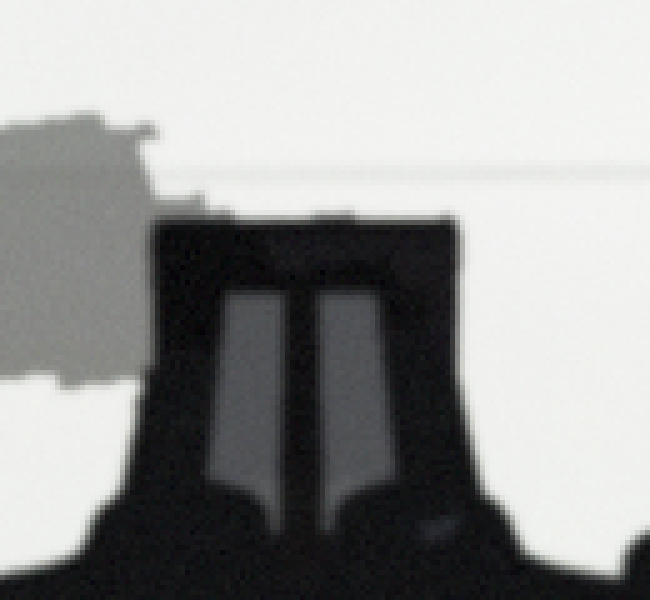

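```bash
python3 -m handwheel '[[0,0,0,0.002,0,0,1],[0,0,0,0.002,0,0,1]]'
python3 -m handwheel '[[0,0,0,0.002,0,0,1],[0,0,0,0.002,0,0,1]]'
```

```text
time: 9.78
ee_pos: [0.6053, -0.0569, 0.084]
tcp_rot: [-169.3, 90.0, 175.3]
wrist_force: [-0.1, 0.4, -0.7]
opening: -0.0002
time: 10.02
ee_pos: [0.6053, -0.0569, 0.082]
tcp_rot: [-167.4, 90.0, 177.3]
wrist_force: [0.6, 0.5, -0.4]
opening: -0.0002
```

```bash
python3 -m handwheel '[[0,0,0,0.002,0,0,1],[0,0,0,0.002,0,0,1]]'
python3 -m handwheel '[[0,0,0,0.002,0,0,1],[0,0,0,0.002,0,0,1]]'
python3 -m handwheel '[[0,0,0,0.001,0,0,1],[0,0,0,0.0015,0,0,1]]'
python3 - <<'E'
from h import *
s=bot.camera('scene')
w=wcam()
cv2.imwrite('pics/s8.png',cv2.cvtColor(cv2.resize(s['frame'][130:190,180:260],None,fx=9,fy=9,interpolation=3),cv2.COLOR_RGB2BGR))
cv2.imwrite('pics/w8z.png',cv2.cvtColor(cv2.resize(w['frame'][190:310,220:350],None,fx=5,fy=5,interpolation=3),cv2.COLOR_RGB2BGR))
print([np.round(v,3) for v in (bot.get_obs()['wrist_force'],bot.get_obs()['torque'])])
E
```

```text
time: 10.28
ee_pos: [0.6053, -0.0569, 0.0801]
tcp_rot: [-168.7, 90.0, 175.9]
wrist_force: [0.4, -0.0, -0.2]
opening: 0.0002
time: 10.52
ee_pos: [0.6052, -0.0569, 0.0782]
tcp_rot: [179.5, 90.0, 164.1]
wrist_force: [-1.4, -0.3, 0.7]
opening: 0.0
time: 10.78
ee_pos: [0.6054, -0.0569, 0.0768]
tcp_rot: [161.0, 90.0, 145.6]
wrist_force: [-2.0, 0.5, 1.4]
opening: -0.0
[array([-0.9  ,  1.592,  1.296]), array([0.065, 0.356, 0.001])]
```

View pics/s8.png

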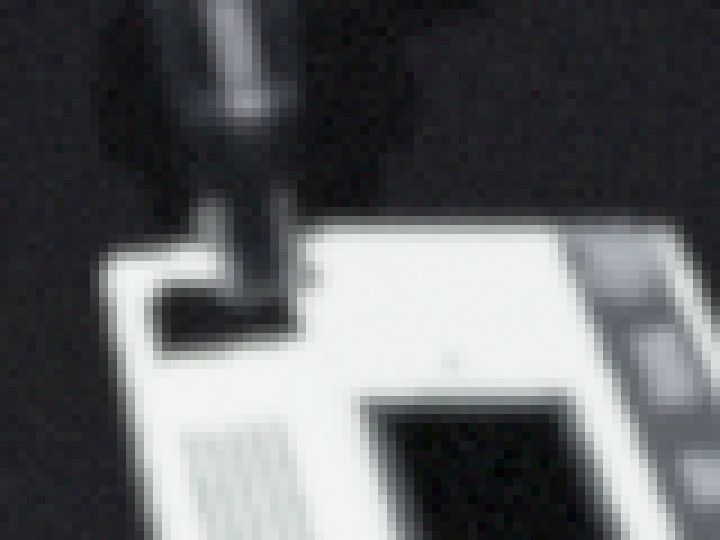

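View pics/w8z.png

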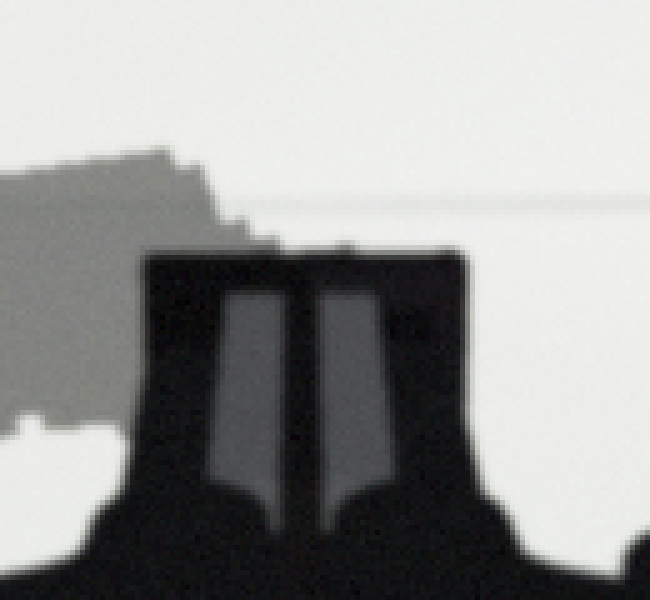

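```bash
python3 -m handwheel '[[0,0,0,0.001,0,0,1],[0,0,0,0.0015,0,0,1]]'
python3 -m handwheel '[[0,0,0,0.001,0,0,1],[0,0,0,0.0015,0,0,1]]'
```

```text
time: 11.12
ee_pos: [0.6054, -0.0569, 0.0752]
tcp_rot: [-178.9, 90.0, 165.7]
wrist_force: [-1.3, 1.3, 1.7]
opening: 0.0003
time: 11.38
ee_pos: [0.6054, -0.0569, 0.074]
tcp_rot: [17.3, 90.0, 1.9]
wrist_force: [-2.5, 0.6, 5.4]
opening: 0.0001
```

```bash
python3 -m handwheel '[[0,0,0,0.0006,0,0,1],[0,0,0,0.0008,0,0,1],[0,0,0,0.0008,0,0,1]]'
python3 - <<'E'
from h import *
s=bot.camera('scene')
print([np.round(v,3) for v in (bot.get_obs()['wrist_force'],bot.get_obs()['ee_pos'])])
E
```

```text
time: 11.75
ee_pos: [0.6055, -0.057, 0.0737]
tcp_rot: [12.1, 90.0, -3.3]
wrist_force: [-4.0, 1.3, 7.1]
opening: 0.0002
[array([-2.74 ,  0.083,  7.668]), array([ 0.605, -0.057,  0.074])]
```

```bash
python3 -m handwheel '[[0,0,0,-0.02,0,0,1],[0,0,0,-0.06,0,0,1],[0,0,0,-0.12,0,-0.03,1],[0,0,0,-0.15,0,-0.09,1],[0,0,0,-0.15,0.03,-0.14,1],[0,0,0,-0.15,0.05,-0.15,1],[0,0,0,-0.15,0.05,-0.15,1]]'
python3 - <<'E'
from h import *
s=bot.camera('scene');w=wcam();t=bot.camera('top')
print([np.round(v,3) for v in (bot.get_obs()['wrist_force'],bot.get_obs()['ee_pos'])])
cv2.imwrite('pics/s9.png',cv2.cvtColor(cv2.resize(s['frame'][120:240,170:330],None,fx=5,fy=5,interpolation=3),cv2.COLOR_RGB2BGR))
save(w,'w9');save(t,'t9')
cv2.imwrite('pics/t9.png',cv2.cvtColor(cv2.resize(t['frame'][120:250,260:420],None,fx=4.6,fy=4.6,interpolation=3),cv2.COLOR_RGB2BGR))
for px in [(0,0)]:pass
for n,c,z in [('tray_front',w,.03),('tray_front',t,.03),('switch_end',t,.092),('switch_end',w,.092),('start_key_top',w,.079)]:
    for a in bot.tip_of(n,c)[:1]:print(n,round(a['conf'],2),np.round(np.array(a['centre'])*[560,420],1),np.round(atz(ray(c,a['centre']),z),4))
E
```

```text
time: 12.68
ee_pos: [0.4738, 0.0321, 0.2234]
tcp_rot: [19.0, 89.9, 3.8]
wrist_force: [1.0, -0.1, -0.8]
opening: 0.0001
[array([-0.051,  0.275,  0.245]), array([0.474, 0.031, 0.223])]
tray_front 0.93 [299.8 152.8] [0.4517 0.0593 0.03  ]
tray_front 0.52 [316.  239.2] [0.4615 0.0532 0.03  ]
start_key_top 0.81 [213.3 229.9] [ 0.4952 -0.0414  0.079 ]
```

View pics/s9.png

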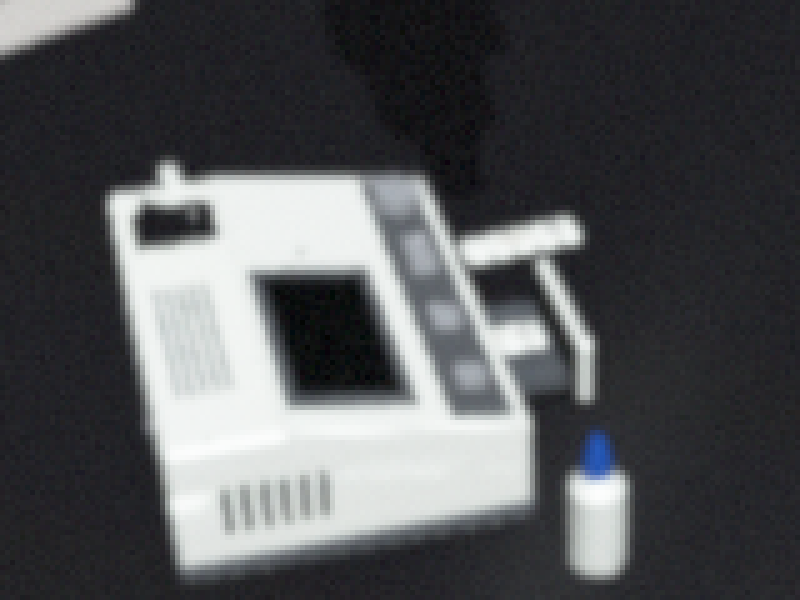

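View pics/w9.png

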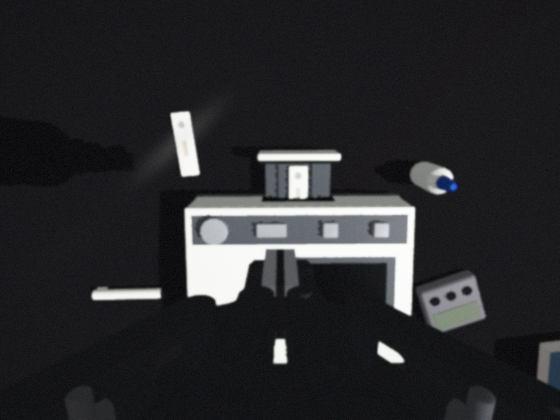

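View pics/t9.png

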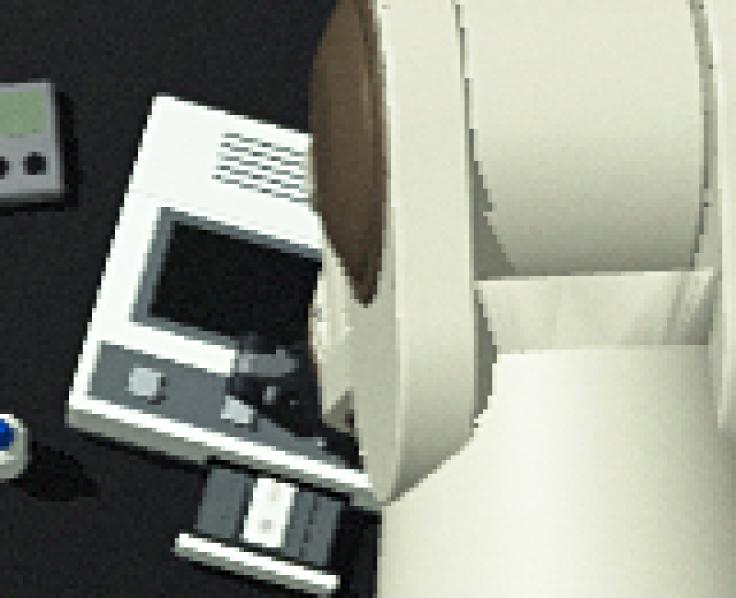

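```bash
python3 -m handwheel '[[0,-10,0,0.02,0.01,-0.03,1],[0,-20,0,0.06,0.0195,-0.06,1],[0,-30,0,0.1,0.0195,-0.06,1],[0,-30,0,0.123,0.0195,-0.06,1],[0,-30,0,0.123,0.0195,-0.06,1],[0,-30,0,0.123,0.0195,-0.06,1]]'
python3 - <<'E'
from h import *
p,R,o=T();d=p[:2]-[.580,.0222];c,sn=.9641,-.2656
print(np.round([c*d[0]+sn*d[1],-sn*d[0]+c*d[1],p[2]],4),np.round(R,3),np.round(o['q'],1),o['wrist_force'])
s=bot.camera('scene');w=wcam()
cv2.imwrite('pics/s10.png',cv2.cvtColor(cv2.resize(s['frame'][120:240,200:360],None,fx=5,fy=5,interpolation=3),cv2.COLOR_RGB2BGR))
save(w,'w10')
E
```

```text
time: 13.82
ee_pos: [0.4227, 0.066, 0.1031]
tcp_rot: [0.2, 59.9, -15.2]
wrist_force: [-0.0, -0.1, 0.6]
opening: 0.0003
[-0.1633  0.0005  0.1031] [[ 0.484  0.265  0.834]
 [-0.131  0.964 -0.231]
 [-0.865  0.002  0.501]] [ 20.9 -42.6 -43.7  63.8 -17.2  32.5] [-0.00139674 -0.10285317  0.57957738]
```

View pics/s10.png

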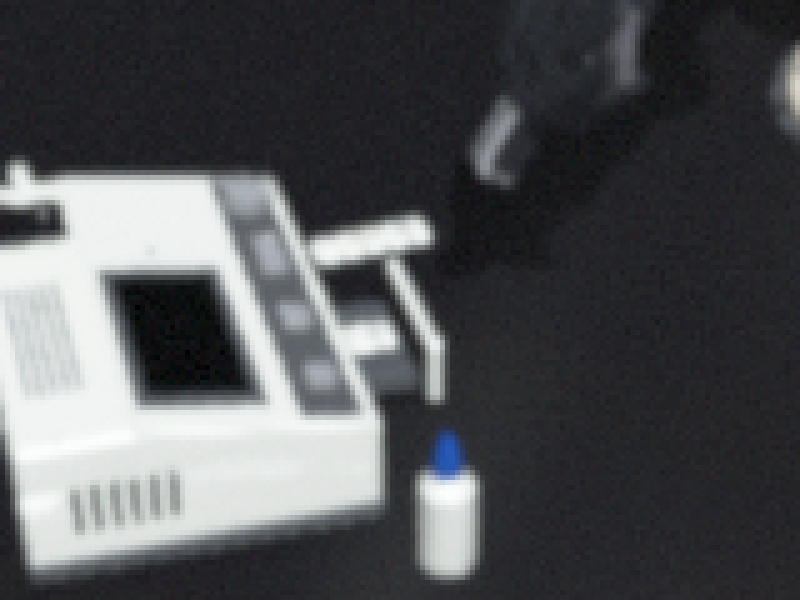

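View pics/w10.png

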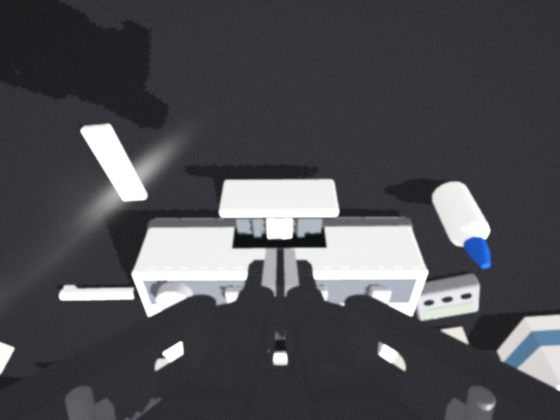

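```bash
python3 -m handwheel '[[0,0,0,0.03,0,-0.01,1],[0,0,0,0.054,0,-0.016,1],[0,0,0,0.07,0,-0.0255,1],[0,0,0,0.0866,0,-0.035,1],[0,0,0,0.0866,0,-0.035,1],[0,0,0,0.0866,0,-0.035,1]]'
cat >> h.py <<'E'
def loc(p=None):
    p,R,o=T();d=p[:2]-[.580,.0222];c,sn=.9641,-.2656
    print('local',np.round([c*d[0]+sn*d[1],-sn*d[0]+c*d[1],p[2]],4),'q',np.round(o['q'],1),'F',np.round(o['wrist_force'],1))
E
python3 - <<'E'
from h import *
loc()
s=bot.camera('scene')
cv2.imwrite('pics/s11.png',cv2.cvtColor(cv2.resize(s['frame'][120:240,200:360],None,fx=5,fy=5,interpolation=3),cv2.COLOR_RGB2BGR))
E
```

```text
time: 14.68
ee_pos: [0.435, 0.0624, 0.0094]
tcp_rot: [0.1, 59.9, -15.3]
wrist_force: [-0.9, 0.2, 0.6]
opening: -0.0004
local [-0.1505  0.0002  0.0094] q [ 19.5 -39.8 -52.8  51.6 -16.6  31.1] F [-0.9  0.2  0.6]
```

View pics/s11.png

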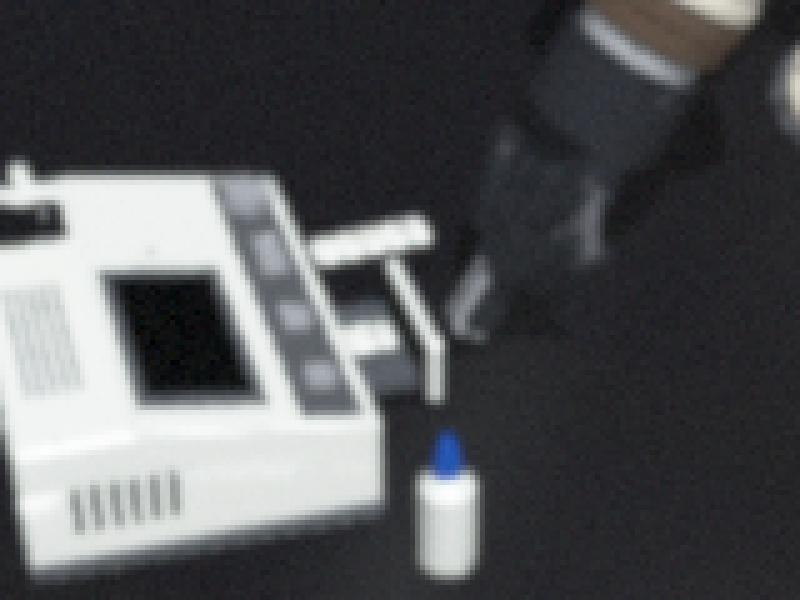

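```bash
python3 -m handwheel '[[0,0,0,0.004,0,0.0069,1],[0,0,0,0.008,0,0.0139,1],[0,0,0,0.011,0,0.0191,1],[0,0,0,0.014,0,0.0242,1],[0,0,0,0.017,0,0.0294,1],[0,0,0,0.02,0,0.0346,1],[0,0,0,0.022,0,0.0381,1],[0,0,0,0.022,0,0.0381,1]]'
python3 - <<'E'
from h import *
loc()
E
```

```text
time: 15.72
ee_pos: [0.4764, 0.0504, 0.0073]
tcp_rot: [-0.0, 60.0, -15.4]
wrist_force: [-0.4, 0.4, -0.3]
opening: -0.0002
local [-0.1074 -0.0003  0.0073] q [ 15.3 -32.9 -49.6  46.9 -14.8  27.2] F [-0.4  0.4 -0.3]
```

```bash
python3 - <<'E'
from h import *
s=bot.camera('scene');loc();w=wcam();loc()
cv2.imwrite('pics/s12.png',cv2.cvtColor(cv2.resize(s['frame'][120:240,200:360],None,fx=5,fy=5,interpolation=3),cv2.COLOR_RGB2BGR))
save(w,'w12')
E
```

```text
local [-0.1075 -0.0004  0.0073] q [ 15.3 -33.  -49.6  46.9 -14.8  27.2] F [ 0.1 -0.3 -0.4]
local [-0.1076 -0.0003  0.0073] q [ 15.3 -33.  -49.6  46.9 -14.8  27.2] F [ 0.8  0.7 -0.5]
```

View pics/s12.png

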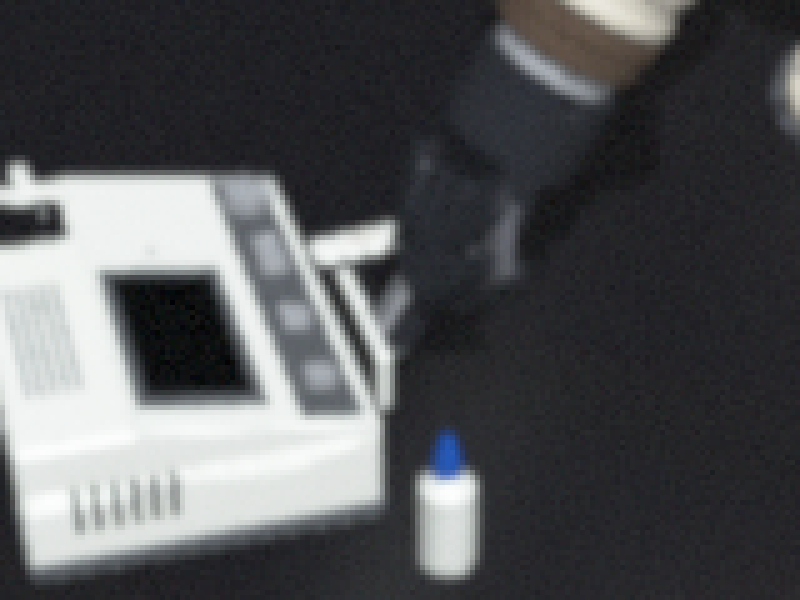

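View pics/w12.png

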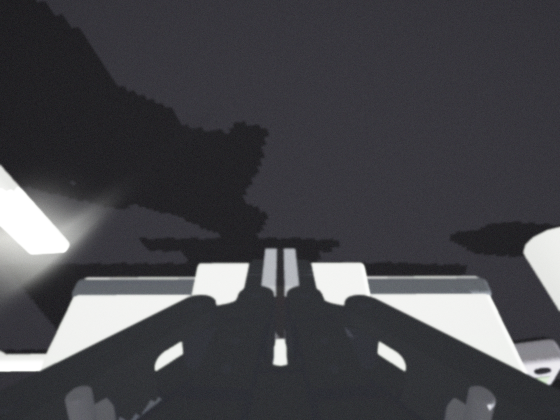

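```bash
python3 -m handwheel '[[0,0,0,0.0015,0,0.0026,1],[0,0,0,0.003,0,0.0052,1],[0,0,0,0.0045,0,0.0078,1],[0,0,0,0.0045,0,0.0078,1]]'
python3 -m handwheel '[[0,0,0,0.001,0,0.0017,1],[0,0,0,0.0015,0,0.0026,1]]'
python3 -c "
from h import *
loc()"
```

```text
time: 16.32
ee_pos: [0.485, 0.0481, 0.0074]
tcp_rot: [-0.0, 60.0, -15.4]
wrist_force: [0.1, -0.9, -0.7]
opening: 0.0002
time: 16.58
ee_pos: [0.4879, 0.0474, 0.0074]
tcp_rot: [-0.0, 60.0, -15.4]
wrist_force: [-2.1, -0.7, 0.3]
opening: -0.0
local [-0.0955 -0.0002  0.0074] q [ 14.3 -31.1 -48.6  45.9 -14.3  26.3] F [-2.1 -0.7  0.3]
```

```bash
python3 -m handwheel '[[0,0,0,0.0005,0,0.0009,1],[0,0,0,0.001,0,0.0017,1]]'
python3 -c "
from h import *
s=bot.camera('scene')
cv2.imwrite('pics/s13.png',cv2.cvtColor(cv2.resize(s['frame'][120:240,200:360],None,fx=5,fy=5,interpolation=3),cv2.COLOR_RGB2BGR))
loc()"
python3 -m handwheel '[[0,0,0,0.0005,0,0.0009,1],[0,0,0,0.0005,0,0.0009,1]]'
```

```text
time: 16.82
ee_pos: [0.4898, 0.0469, 0.0074]
tcp_rot: [-0.0, 60.0, -15.4]
wrist_force: [-2.1, -0.7, -1.2]
opening: 0.0001
local [-0.0935 -0.0001  0.0074] q [ 14.2 -30.8 -48.4  45.7 -14.3  26.1] F [-1.7 -0.7 -1.2]
time: 17.12
ee_pos: [0.4906, 0.0466, 0.0073]
tcp_rot: [-0.0, 60.0, -15.4]
wrist_force: [-3.2, 1.2, 0.3]
opening: 0.0001
```

View pics/s13.png

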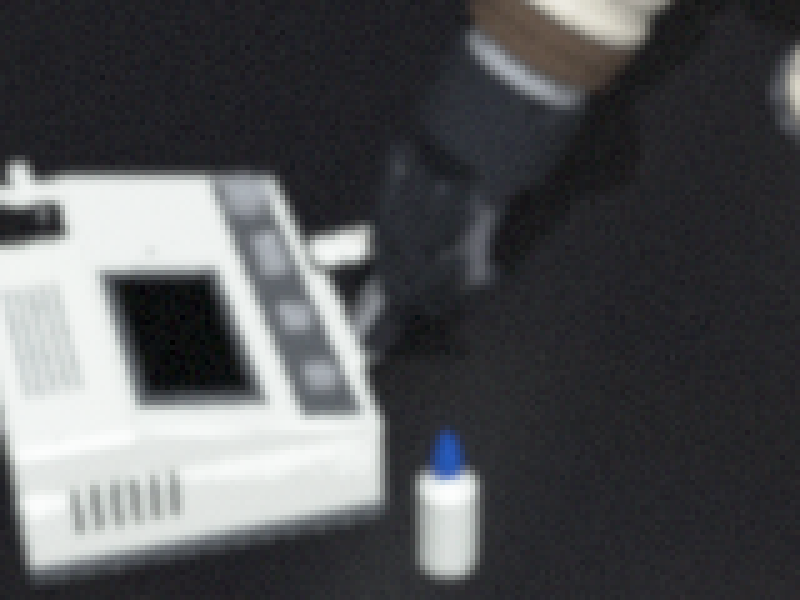

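```bash
python3 -m handwheel '[[0,0,0,0.0003,0,0.0005,1],[0,0,0,0.0003,0,0.0005,1]]'
python3 -m handwheel '[[0,0,0,0.0002,0,0.0004,1],[0,0,0,0.0002,0,0.0004,1]]'
```

```text
time: 17.38
ee_pos: [0.4911, 0.0465, 0.0073]
tcp_rot: [-0.0, 60.0, -15.4]
wrist_force: [-5.9, 0.5, 1.2]
opening: -0.0
time: 17.62
ee_pos: [0.4914, 0.0465, 0.0073]
tcp_rot: [-0.0, 60.0, -15.4]
wrist_force: [-7.8, 1.5, 1.8]
opening: -0.0001
```

```bash
python3 -m handwheel '[[0,0,0,-0.005,0,-0.0087,1],[0,0,0,-0.02,0,-0.0346,1],[0,0,0,-0.06,0,-0.011,1],[0,10,0,-0.107,-0.01,0.0154,1],[0,20,0,-0.15,-0.03,0.05,1],[0,30,0,-0.183,-0.04,0.083,1],[0,30,0,-0.183,-0.04,0.083,1],[0,30,0,-0.183,-0.04,0.083,1]]'
python3 - <<'E'
from h import *
loc();s=bot.camera('scene');w=wcam();t=bot.camera('top');p,R,o=T();print(p,np.round(R,3))
cv2.imwrite('pics/s14.png',cv2.cvtColor(cv2.resize(s['frame'][120:240,170:330],None,fx=5,fy=5,interpolation=3),cv2.COLOR_RGB2BGR))
save(w,'w14')
for n,c,z in [('tray_front',w,.03),('start_key_top',w,.079),('spare_cassette',w,0),('marker',w,0),('reader',w,0),('buffer_bottle',w,0)]:
    for a in bot.tip_of(n,c)[:1]:print(n,round(a['conf'],2),np.round(np.array(a['centre'])*[560,420],1),np.round(atz(ray(c,a['centre']),z),4))
E
```

```text
time: 18.62
ee_pos: [0.4636, 0.0124, 0.2078]
tcp_rot: [-26.3, 90.0, -41.7]
wrist_force: [-0.5, 0.8, -0.7]
opening: -0.0002
local [-0.1096 -0.0404  0.2078] q [ 1.6 -6.9 -2.4 94.5 -0.  17. ] F [-0.5  0.8 -0.7]
[0.46154842 0.01331783 0.20686907] [[ 0.001  0.265  0.964]
 [-0.001  0.964 -0.265]
 [-1.    -0.     0.001]]
tray_front 0.59 [322.1 198.5] [0.4904 0.0509 0.03  ]
start_key_top 0.74 [230.7 243.8] [ 0.4962 -0.0441  0.079 ]
spare_cassette 0.57 [203.1 151.8] [ 0.4127 -0.0607  0.    ]
marker 0.89 [162.8 302.5] [ 0.5761 -0.1704  0.    ]
reader 0.66 [312.5 266.9] [0.5788 0.0215 0.    ]
```

View pics/s14.png

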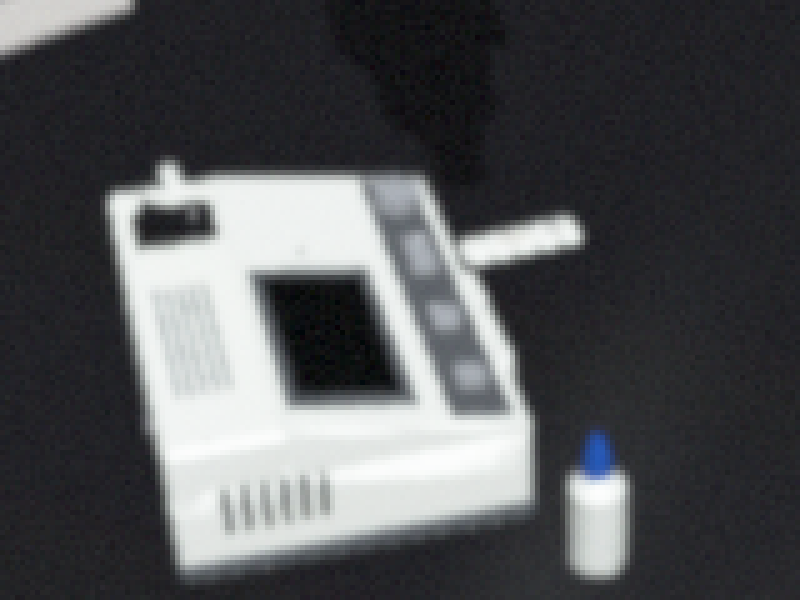

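View pics/w14.png

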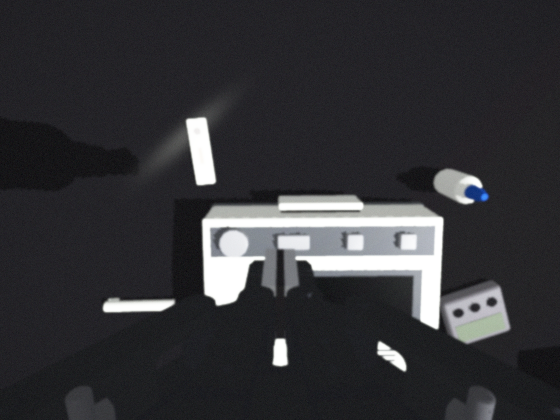

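```bash
python3 -m handwheel '[[0,-10,0,0.03,-0.02,0.02,1],[0,-10,0,0.06,-0.0445,0.05,1],[0,-10,0,0.1,-0.0445,0.05,1],[0,-10,0,0.134,-0.0445,0.05,1],[0,-10,0,0.134,-0.0445,0.05,1],[0,-10,0,0.134,-0.0445,0.05,1]]'
python3 - <<'E'
from h import *
loc();s=bot.camera('scene');w=wcam();t=bot.camera('top');loc()
cv2.imwrite('pics/s15.png',cv2.cvtColor(cv2.resize(s['frame'][130:200,200:290],None,fx=8,fy=8,interpolation=3),cv2.COLOR_RGB2BGR))
save(w,'w15')
E
```

```text
time: 19.82
ee_pos: [0.4993, -0.0431, 0.0751]
tcp_rot: [0.1, 79.9, -15.2]
wrist_force: [-0.3, 0.4, 0.2]
opening: 0.0001
local [-0.0605 -0.0844  0.0751] q [ -3.7 -12.8 -22.8  70.   -2.   11.5] F [-0.3  0.4  0.2]
local [-0.0602 -0.0843  0.0753] q [ -3.7 -12.8 -22.8  70.   -2.   11.5] F [ 1.  -0.1 -1. ]
```

View pics/s15.png

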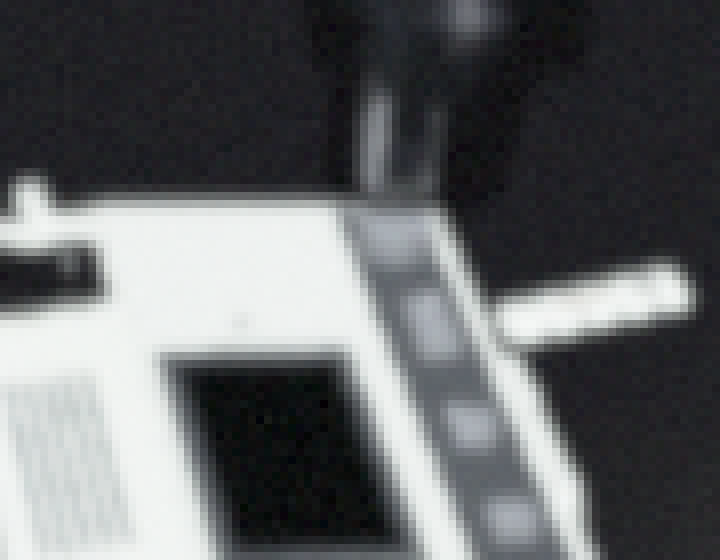

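View pics/w15.png

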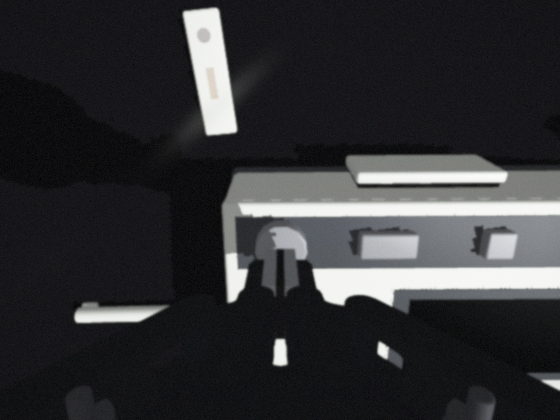

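```bash
python3 -m handwheel '[[0,0,0,0.006,0,0,1],[0,0,0,0.012,0,0,1],[0,0,0,0.012,0,0,1]]'
python3 -m handwheel '[[0,0,0,0.002,0,0,1],[0,0,0,0.002,0,0,1]]'
python3 -m handwheel '[[0,0,0,0.002,0,0,1],[0,0,0,0.002,0,0,1]]'
```

```text
time: 20.35
ee_pos: [0.5006, -0.0437, 0.0613]
tcp_rot: [-0.0, 80.0, -15.4]
wrist_force: [-0.6, 0.3, 2.8]
opening: 0.0002
time: 20.6
ee_pos: [0.5009, -0.0438, 0.0597]
tcp_rot: [0.0, 80.0, -15.4]
wrist_force: [-2.6, 0.9, 3.3]
opening: -0.0001
time: 20.85
ee_pos: [0.5013, -0.0439, 0.0577]
tcp_rot: [0.0, 80.0, -15.4]
wrist_force: [-1.9, 1.0, 3.6]
opening: 0.0001
```

```bash
python3 -m handwheel '[[0,0,0,0.001,0,0,1],[0,0,0,0.0015,0,0,1],[0,0,0,0.0015,0,0,1]]'
```

```text
time: 21.22
ee_pos: [0.5016, -0.0439, 0.0563]
tcp_rot: [0.0, 80.0, -15.3]
wrist_force: [-3.6, 1.5, 4.6]
opening: 0.0002
```

```bash
python3 -m handwheel '[[0,0,0,-0.004,0,0,1],[0,0,0,-0.012,0,0,1],[0,0,0,-0.05,0,0,1],[0,0,0,-0.11,0,-0.01,1],[0,0,0,-0.16,0,-0.06,1],[0,10,0,-0.17,-0.05,-0.1,1],[0,10,0,-0.17,-0.1,-0.12,1],[0,10,0,-0.17,-0.14,-0.12,1],[0,10,0,-0.17,-0.14,-0.12,1],[0,10,0,-0.17,-0.14,-0.12,1]]'
python3 - <<'E'
from h import *
loc();s=bot.camera('scene');w=wcam();t=bot.camera('top')
cv2.imwrite('pics/s16.png',cv2.cvtColor(cv2.resize(s['frame'][120:240,170:330],None,fx=5,fy=5,interpolation=3),cv2.COLOR_RGB2BGR))
cv2.imwrite('pics/t16.png',cv2.cvtColor(cv2.resize(t['frame'][120:250,260:420],None,fx=4.6,fy=4.6,interpolation=3),cv2.COLOR_RGB2BGR))
save(w,'w16')
for n,c,z in [('tray_front',w,.03),('start_key_top',w,.079),('spare_cassette',w,0),('marker',w,0),('reader',w,0),('buffer_bottle',w,0),('start_key_top',t,.079),('switch_end',t,.092),('tray_front',t,.03)]:
    for a in bot.tip_of(n,c)[:1]:print(n,round(a['conf'],2),np.round(np.array(a['centre'])*[560,420],1),np.round(atz(ray(c,a['centre']),z),4))
E
```

```text
time: 22.48
ee_pos: [0.3221, -0.1396, 0.203]
tcp_rot: [56.2, 90.0, 40.8]
wrist_force: [0.5, -0.6, 0.3]
opening: -0.0002
local [-0.2057 -0.2245  0.203 ] q [-23.4 -22.3 -15.1  97.2   0.   -8. ] F [ 0.5 -0.6  0.3]
tray_front 0.8 [482.5 285.5] [0.4939 0.0481 0.03  ]
spare_cassette 0.89 [367.7 234.7] [ 0.4134 -0.0585  0.    ]
reader 0.95 [453.6 339.7] [ 0.5835  0.0196 -0.    ]
start_key_top 0.56 [357.9 220.5] [ 0.499 -0.04   0.079]
switch_end 0.7 [370.9 174.8] [ 0.6059 -0.0705  0.092 ]
tray_front 0.62 [139.9 172.7] [0.6194 0.4854 0.03  ]
```

View pics/s16.png

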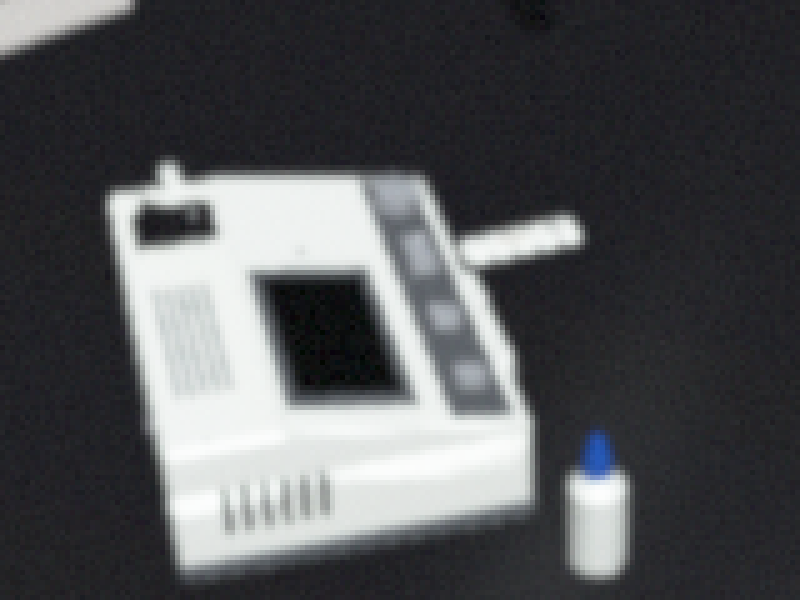

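View pics/t16.png

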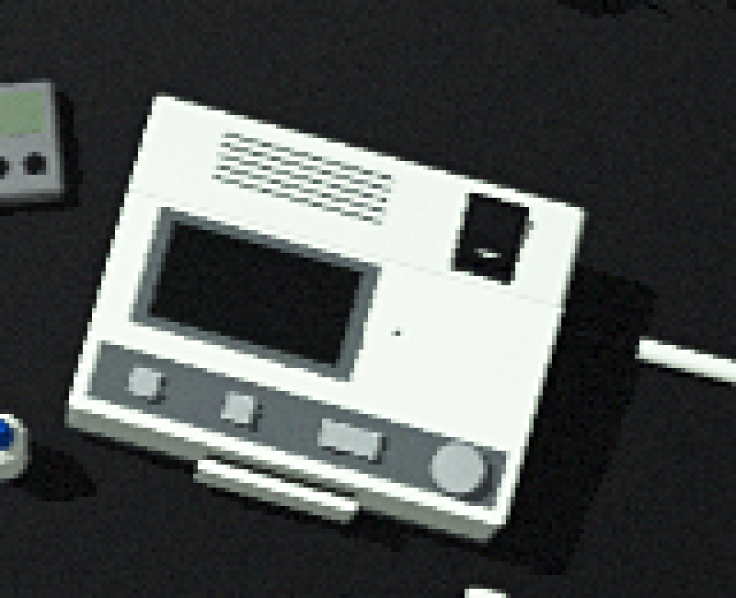

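View pics/w16.png

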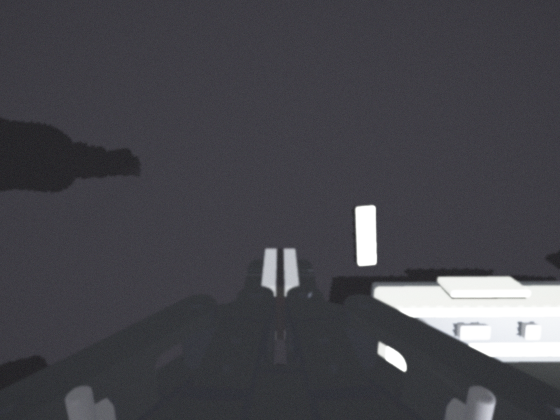

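```bash
python3 -c "
from workcell import bot
print(bot.job_done())"
```

```text
the job is handed in; nothing more can be done
None
```

I did the three actions in the order asked with shut fingertips, then handed the job in at about 22.5 s. No verdict was reported.

- **Switch:** I pressed the raised front end down about 4.5 mm, until the force climbed stiffly to about 7.5 N at the stop. Afterwards the scene camera no longer showed the end standing up.
- **Tray:** I pushed the tray in until the seal behind the plate pushed back with about 8 N. Afterwards the plate sat against the reader's front in all three views.
- **Start key:** I pressed the key to about 5 N or a little more, which is about 5 mm of its travel, then let go. It looked fully up again afterwards.
- **Surroundings:** The reader's rear corner was within about one pixel of its first position in the top view. The spare cassette stayed within a few millimetres, inside the measuring error, and the bottle, timer and marker looked unmoved. I did not check the tube rack again. At the end the arm was clear of everything, with no force beyond the sensor noise.

Some checks disagreed:
- **Finger length:** The shut fingertips met things about 37 mm later than the stated finger length implied. I found each contact by force and camera instead.
- **Switch position:** The network put the switch end up to about 14 mm to the right of where my fit of the reader and the white line put it. I followed the fit.
- **Tray position:** The last network reading of the tray in the top picture was plainly wrong (it pointed at the tube rack), so I ignored it.

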